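Press the hidden plunger of a slanted release unit with a push rod

ROBOT

A 7-joint arm with a two-finger parallel gripper is mounted at the origin on a cart in front of the work surface, level with it; the furniture and walls round the work are solid. World frame = base frame: x ahead of the robot, y to its left, z up, the work surface at z = 0. Lengths are in m, angles in rad, forces in N, time in s.
With the tool pointing down it reaches from about 0.425 to 1.025 m from the base axis. Payload 9.4 kg.
Tool frame: the origin (TCP) lies midway between the tips of the shut fingers; the grasp point (between the pads) lies robot.pinch_z behind it (robot.pinch_z is the distance from the TCP to the grasp point, in m); z points along the fingers, y is the line along which they close (so a half turn about z gives the same grasp; the last joint's range is limited). The gripper opens to 93 mm and grips with 3 to 60 N. Pads are 15 mm wide; open, the fingers measure 128 mm over their backs; the gripper's body (75 mm by 188 mm) begins 65 mm behind the grasp point.
Start: joints at [1.254, 0.599, -0.003, 1.599, 0.002, 0.943, -0.08], TCP at [0.172, -0.704, 0.219] pointing down, gripper open.
Joint ranges: [-2.57, 2.57], [-0.35, 1.97], [-1.29, 1.29], [0.11, 2.56], [-1.05, 4.19], [0.11, 1.86], [-2.63, 2.63]. Speed limits (rad/s): [2.22, 2.22, 3.01, 3.01, 3.14, 3.14, 3.14].

INTERFACE

Orientations are given as [roll, pitch, yaw] about the fixed x, y, z axes, in that order (R = Rz(yaw) Ry(pitch) Rx(roll)).
In Python, from cell import robot gives the robot as it stands.
- The arm moves only by the tool arm_command, never from a script. Its argument "increments" is a list of rows, each a list of 5 numbers: the opening, from -1 (shut) to 1 (fully open), so that 0 is half open, then the shift along the tool's x, y, z in units of 80 cm (1.0 is 80 cm), then the turn about the tool's z in units of pi rad (1.0 is pi rad). A call has 1 to 20 rows; each row is the pose to reach, as a shift and turn from the pose commanded when the call began, along the tool's axes at that moment, turning the shorter way round; what a row does not reach only later rows make up. A row lasts 1/12 s, in which the tool goes at most 41.7 mm and 7.16 degrees, less where a joint would pass 70% of its speed; a pose out of reach is approached as far as the arm can. A call with a number of a shift or a turn outside -1 to 1 is refused whole. A call with a gripper value outside its range is refused whole. The fingers move at their own pace and stop on an object; the grip force is fixed at half the most. Time passes only in rows, so rows that repeat a pose let the fingers close. It gives the time, the measured TCP pose, the force, the opening and the grip force at its end, in the units of the state.
- robot.get_obs(): the state, without advancing time (a new reading comes with each control period).
- robot.camera(name): name is "scene" or "side" or "wrist"; returns a dict with "img" (400x640x3 uint8, blue, green, red), "depth" (400x640 float32, m along the optical axis (not along the pixel's ray), 0 where there is no reading), "camera_matrix" (3x3 intrinsics, pixels), "eye" and "rotation" of the camera in the world; the wrist camera has in their place "mount" (4x4, takes a point from camera to tool coordinates, whose origin is the TCP and whose axes are the flange's). Camera axes: x right, y up, looking along -z (the intrinsics and any distortion apply to the point x, -y, -z); pixel columns grow to the right and rows downward; lengths in m; the calibration is good to about 2 mm. A picture is of the moment at which its call begins: read the wrist's pose just before it.
- robot.close_job(): hands the job in; it is judged then, once.
The state is a dict: "clock": time; "joint_positions": joint angles; "dq": joint speeds; "joint_efforts": joint torques, N m; "eef_pos": TCP position; "ee_rot": TCP orientation; "force": force on the tool from outside, world axes, zero at the start; "ft_torque": the same for the moment, N m; "width": finger opening in m; "grasp_force": force on a finger pad.
Only numpy, scipy, OpenCV 4.12 (cv2) and the standard library are available. Lean on these libraries where they do the work, as an engineer would, in place of code of your own. Each camera call takes 0.05 s, during which the arm holds its last target. There are 200 camera calls.

TASK

Take the push rod out of its holder, reach with it into the slanted slot of the grey release unit, feel along the bottom of the slot for the hole, and press the spring plunger inside it down to its stop and keep it there for a full second. Then let the plunger spring back and stand the rod upright in its holder again, fully down. Feel and press gently, never forcing the rod against the unit, and leave the white box, the brown box and the red bottle where they stand.

Things in the scene. Friction and masses are not known exactly. Their poses are not given: they have to be found in the camera images.
- slot_mouth (a point): Centre of the slot's mouth in the slanted upper face of the grey unit, 90 mm above the bench. Frame: z up, y along the slot (level), x to the unit's back. The face looks to -x and up; straight in is 28 degrees from vertical: (0.469, 0, -0.883) in this frame. The slot is 78 mm long along y and 24 mm wide; bevelled lips 40 mm apart at the face narrow to that in the first 8 mm
- slot_floor (a point): Middle of the slot's flat floor, 40 mm straight in from slot_mouth; same axes. Somewhere in the floor is a square through hole, 24 x 24 mm, as wide as the slot. The hole's centre lies within 22 mm of this point along y, elsewhere every time; nothing outside marks it. The plunger's round flat head (21 mm) waits in the hole, 8 mm below the floor
- plunger (a joint): Travel of the spring plunger straight in: 0 m = up, 0.012 m = at its hard stop. Its spring starts at about 5 N, reaches about 12 N at the stop and pushes it back up on release.
- housing: The grey release unit, fixed to the bench, with all inside it. Origin on the bench, 90 mm straight below slot_mouth; same axes. It reaches 25 mm to -x, 95 mm to +x, 100 mm to each side, 110 mm up. The rod must never push on any part of it with more than 60 N; it is stiff, so feel at 15 mm/s or slower and stop at about 4 N
- rod_center (a point): Middle of the push rod, half-way up its 148 mm: round steel shaft of 16 mm with a flat end, 104 mm long (its top 6 mm a 22 mm collar), then a black square handle, 22 x 22 mm, 44 mm tall, centred 52 mm above this point. z points along the rod to the handle, x and y square to the handle's sides. 0.14 kg. It starts upright in the holder
- rod_tip (a point): Centre of the flat lower end of the push rod's shaft, 74 mm from rod_center; axes as for rod_center
- holder_mouth (a point): Centre of the mouth of the holder's round hole, 24 mm wide with a bevelled rim, 35 mm deep, in the top of a grey block 80 x 80 x 45 mm fixed to the bench; z up. The mouth is 45 mm above the bench. Standing in it fully down, the rod's end is 35 mm below this point and rod_center 39 mm above it
- white_box: Bystander: white plastic module, 37 x 53 x 26 mm, loose, origin at its underside
- brown_box: Bystander: brown pin box, 40 x 58 x 24 mm, loose, origin at its underside
- red_bottle: Bystander: red dispenser bottle, 72 x 98 x 152 mm, loose, origin at its underside
Not all that is in view belongs to the job. Of the things that look like the part that bears rod_center, the middle-sized one is meant.

How it is judged:
By the outcome, as a careful person would: the job done as asked, in the order asked, and still so for the second after the job is handed in, with the robot touching nothing.
It also fails if it takes over 64 s, if anything falls off the work surface, if the arm or the gripper's body presses on something with over 40 N, if the wrist force passes 120 N, or if a joint passes its speed limit or range.

## Working session

There is one attempt and no reset: what is moved stays moved. The work goes in short steps, Python scripts to look and compute and a tool call to move; the robot and the scene stay as the last step left them, time stands still between calls to the robot, and variables do not carry over. Pictures are saved under pics/ and viewed, at most 10 in all, crops included, and the job is handed in when it is done.

Besides the shell and the picture viewer there is one more tool, called after ">>>" as name([rows], argument=value, ...), one row to a line, values as JSON. arm_command: Moves the arm, as the interface text tells. Its arguments: {"type":"object","properties":{"increments":{"type":"array","items":{"type":"array","items":{"type":"number"}}}},"required":["increments"]}

```bash
ls; mkdir -p pics
python3 - <<'E'
from cell import robot
import cv2,numpy as np
o=robot.get_obs()
for k,v in o.items(): print(k,np.round(v,4).tolist())
print(robot.pinch_z)
for n in ("scene","side"):
    c=robot.camera(n); cv2.imwrite(f"pics/{n}0.png",c["img"]); np.savez(f"{n}0.npz",**c)
    print(n,c["camera_matrix"].tolist(),np.round(c["eye"],3),np.round(c["rotation"],3).tolist(),[k for k in c])
E
```

```text
pics
clock 0.0
joint_positions [1.2543, 0.6001, -0.0025, 1.6001, 0.0018, 0.9429, -0.0798]
dq [0.0005, -0.0003, 0.001, -0.0018, -0.0008, -0.0012, 0.0028]
joint_efforts [-0.0003, -76.5093, 1.4971, -25.2364, -0.0524, 0.0168, 0.0001]
eef_pos [0.172, -0.7038, 0.2178]
ee_rot [-3.14, 0.0002, 0.2398]
force [0.7331, -0.7786, 0.4275]
ft_torque [-0.0598, 0.0357, -0.0445]
grasp_force 0.0
width 0.093
0.0188
scene [[516.6937912762183, 0.0, 314.9763435042969], [0.0, 516.6937912762183, 200.3953035588196], [0.0, 0.0, 1.0]] [-0.066  1.055  0.808] [1.026, -0.007, -2.602] ['img', 'depth', 'camera_matrix', 'eye', 'rotation']
side [[509.44057587552726, 0.0, 324.09443251239026], [0.0, 509.44057587552726, 198.0382873363602], [0.0, 0.0, 1.0]] [0.064 1.01  0.791] [1.004, -0.014, -2.697] ['img', 'depth', 'camera_matrix', 'eye', 'rotation']
```

View pics/scene0.png

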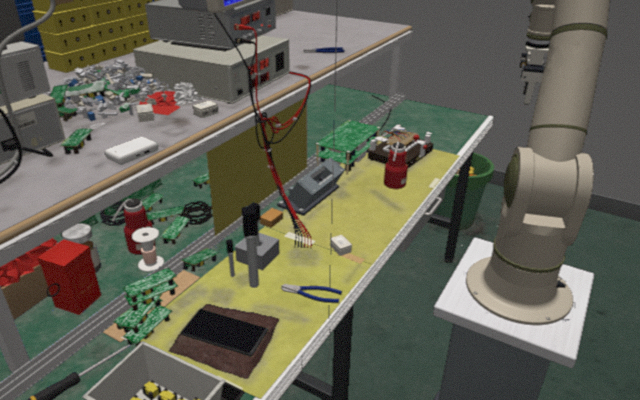

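View pics/side0.png

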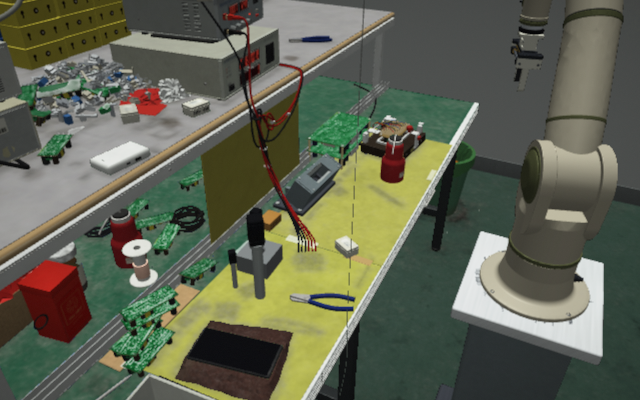

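Run:
```python
import cv2,numpy as np
a=np.load("scene0.npz")["img"];b=np.load("side0.npz")["img"]
s=[cv2.resize(i,None,fx=4.5,fy=4.5,interpolation=cv2.INTER_CUBIC) for i in (a[165:295,215:302],b[165:305,215:302][:130+10][5:135])]
cv2.imwrite("pics/z.png",np.hstack(s)); print(np.hstack(s).shape)
s=[cv2.resize(i,None,fx=4,fy=4,interpolation=cv2.INTER_CUBIC) for i in (a[150:220,265:362],b[150:220,265:362])]
cv2.imwrite("pics/u.png",np.hstack(s))
```

```text
(585, 784, 3)
```

View pics/z.png

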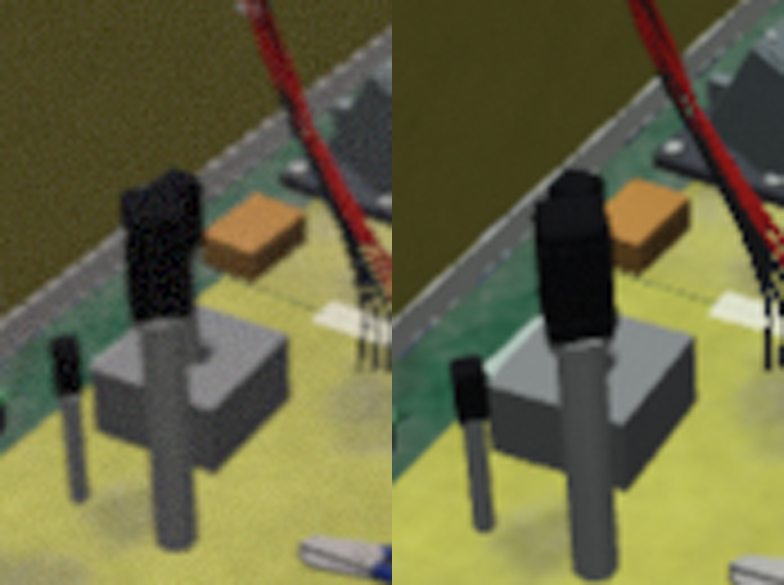

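View pics/u.png

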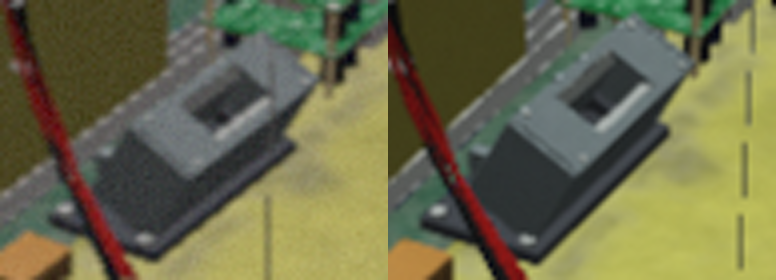

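```bash
cat > h.py <<'E'
import numpy as np,cv2
from scipy.spatial.transform import Rotation as R
def pts(c,pose=None):
    """world point image (h,w,3) from depth; pose=(pos,rpy) of TCP for wrist"""
    K=c["camera_matrix"];d=c["depth"];v,u=np.mgrid[:d.shape[0],:d.shape[1]]
    p=np.stack([(u-K[0,2])/K[0,0]*d,-(v-K[1,2])/K[1,1]*d,-d],-1)
    if pose is None: return p@R.from_euler("xyz",c["rotation"]).as_matrix().T+c["eye"]
    M=c["mount"]; p=p@M[:3,:3].T+M[:3,3]
    return p@R.from_euler("xyz",pose[1]).as_matrix().T+pose[0]
E
python3 - <<'E'
from h import *
for n in ("scene","side"):
    c=dict(np.load(n+"0.npz")); P=pts(c); z=P[...,2]; ok=c["depth"]>0
    g=lambda u0,u1,v0,v1,lo,hi:[P[v,u] for v in range(v0,v1) for u in range(u0,u1) if ok[v,u] and lo<z[v,u]<hi]
    print(n,"bench z",np.median(z[285:300,300:330]))
    h=np.array(g(230,290,225,275,.041,.049)); r=cv2.minAreaRect(h[:,:2].astype(np.float32)); print("holder",len(h),np.round(r[0],4),np.round(r[1],4),r[2], np.median(h[:,2]))
    for nm,lo,hi in (("high",.12,.3),):
        b=np.array(g(225,275,195,260,lo,hi)); 
        print(nm,len(b),b.min(0).round(3),b.max(0).round(3),b.mean(0).round(3))
    # tops of black
    t=np.array([np.r_[P[v,u],u,v] for v in range(198,240) for u in range(225,275) if ok[v,u] and z[v,u]>.05 and c["img"][v,u].max()<60])
    for k in t[np.argsort(-t[:,2])][:400:12]: print(k.round(3).tolist()) if n=="side" else 0
    # housing upper
    hh=np.array(g(265,362,150,215,.085,.125)); print("unit",len(hh),hh.min(0).round(3),hh.max(0).round(3)); r=cv2.minAreaRect(hh[:,:2].astype(np.float32));print(r)
E
```

```text
scene bench z 0.002997853087120639
holder 407 [0.5893 0.2586] [0.0925 0.1579] 12.785517692565918 0.044097428351403845
high 629 [0.519 0.212 0.12 ] [0.609 0.337 0.215] [0.541 0.311 0.175]
unit 874 [ 0.585 -0.281  0.085] [0.74  0.071 0.125]
((0.6619123816490173, -0.10480718314647675), (0.15514163672924042, 0.35116079449653625), 0.3412759304046631)
side bench z 0.0009210127161284887
holder 473 [0.5952 0.2486] [0.0823 0.1392] 2.6011464595794678 0.04548111871103977
high 734 [0.518 0.211 0.12 ] [0.609 0.336 0.217] [0.539 0.314 0.178]
[0.531, 0.318, 0.217, 257.0, 218.0]
[0.551, 0.309, 0.215, 251.0, 214.0]
[0.542, 0.308, 0.214, 255.0, 215.0]
[0.553, 0.313, 0.214, 249.0, 215.0]
[0.545, 0.304, 0.214, 255.0, 214.0]
[0.525, 0.314, 0.214, 261.0, 219.0]
[0.536, 0.307, 0.213, 258.0, 216.0]
[0.54, 0.296, 0.213, 259.0, 213.0]
[0.524, 0.315, 0.213, 261.0, 220.0]
[0.551, 0.316, 0.212, 249.0, 217.0]
[0.542, 0.331, 0.212, 249.0, 222.0]
[0.545, 0.331, 0.211, 248.0, 222.0]
[0.544, 0.332, 0.209, 248.0, 223.0]
[0.553, 0.322, 0.208, 247.0, 220.0]
[0.534, 0.326, 0.206, 254.0, 224.0]
[0.525, 0.322, 0.205, 259.0, 225.0]
[0.531, 0.327, 0.203, 255.0, 226.0]
[0.521, 0.313, 0.202, 263.0, 224.0]
[0.53, 0.326, 0.201, 256.0, 227.0]
[0.538, 0.335, 0.199, 250.0, 229.0]
[0.52, 0.316, 0.197, 263.0, 227.0]
[0.52, 0.32, 0.195, 262.0, 229.0]
[0.532, 0.323, 0.193, 256.0, 229.0]
[0.548, 0.328, 0.191, 248.0, 229.0]
[0.536, 0.332, 0.19, 252.0, 232.0]
[0.534, 0.328, 0.188, 254.0, 232.0]
[0.525, 0.32, 0.186, 260.0, 232.0]
[0.536, 0.33, 0.184, 253.0, 234.0]
[0.526, 0.322, 0.182, 259.0, 234.0]
[0.52, 0.317, 0.181, 263.0, 234.0]
[0.522, 0.319, 0.179, 262.0, 235.0]
[0.527, 0.322, 0.177, 259.0, 236.0]
[0.524, 0.322, 0.175, 260.0, 237.0]
[0.537, 0.326, 0.173, 254.0, 237.0]
unit 880 [ 0.579 -0.194  0.085] [0.737 0.075 0.125]
((0.6581712365150452, -0.0591629296541214), (0.2680431306362152, 0.1581069380044937), 89.71440887451172)
```

```bash
cat >> h.py <<'E'
def plan(target,yaw=None):
    """numbers for a row: from present TCP pose to target TCP xyz and yaw"""
    from cell import robot
    o=robot.get_obs(); Rm=R.from_euler("xyz",o["ee_rot"]).as_matrix()
    s=Rm.T@(np.array(target)-o["eef_pos"])/0.8
    t=0 if yaw is None else -((yaw-o["ee_rot"][2]+np.pi/2)%np.pi-np.pi/2)/np.pi
    print("row",s.round(4).tolist(),"turn",round(t,4))
E
python3 - <<'E'
from h import *
from cell import robot
c=dict(np.load("side0.npz"));P=pts(c)
hsv=cv2.cvtColor(c["img"],cv2.COLOR_BGR2HSV)
for v in range(60,245,12):
    u=[u for u in range(240,320) if (hsv[v,u,0]<8 or hsv[v,u,0]>172) and hsv[v,u,1]>150 and hsv[v,u,2]>70]
    if u: print(v,int(np.median(u)),np.median(P[v,u],axis=0).round(3))
for u,v in ((150,150),(250,95),(330,50),(120,140),(200,90)): print("shelf",u,v,P[v,u].round(3))
for u,v in ((362,100),(362,60),(352,180),(349,250),(346,330)): print("line?",P[v,u].round(3), c["img"][v,u])
w=robot.camera("wrist"); print(w["mount"].round(3).tolist(),w["camera_matrix"].round(1).tolist())
plan([0.45,-0.45,0.45],0.)
E
```

```text
60 248 [ 0.775 -0.046  0.395]
72 300 [ 0.726 -0.235  0.317]
84 299 [ 0.723 -0.212  0.291]
96 273 [ 0.713 -0.074  0.302]
108 289 [ 0.708 -0.138  0.247]
120 280 [ 0.719 -0.104  0.222]
168 268 [0.677 0.037 0.153]
180 274 [0.658 0.041 0.124]
192 281 [0.633 0.05  0.1  ]
204 287 [0.607 0.063 0.079]
216 294 [0.579 0.08  0.061]
228 303 [0.545 0.096 0.044]
240 312 [0.512 0.111 0.028]
shelf 150 150 [0.766 0.333 0.319]
shelf 250 95 [0.716 0.039 0.343]
shelf 330 50 [ 0.74  -0.469  0.317]
shelf 120 140 [0.855 0.323 0.317]
shelf 200 90 [0.833 0.076 0.348]
line? [ 0.757 -0.828  0.019] [87 88 87]
line? [ 1.18  -1.907 -0.177] [78 80 77]
line? [ 0.557 -0.251 -0.002] [ 82 171 171]
line? [0.417 0.103 0.025] [120 132 131]
line? [ 0.331  0.319 -0.001] [148 153 146]
[[0.0, 0.961, 0.277, 0.077], [1.0, -0.0, 0.0, -0.001], [0.0, 0.277, -0.961, -0.167], [0.0, 0.0, 0.0, 1.0]] [[285.8, 0.0, 321.4], [0.0, 285.8, 197.0], [0.0, 0.0, 1.0]]
row [0.4128, -0.2261, -0.2899] turn 0.0763
```

>>> arm_command([
  [1,0.1,0.1,-0.2,0],
  [1,0.41,-0.22,-0.25,0.0763],
  [1,0.41,-0.22,-0.25,0.0763],
  [1,0.41,-0.22,-0.25,0.0763],
  [1,0.41,-0.22,-0.25,0.0763],
  [1,0.41,-0.22,-0.25,0.0763],
  [1,0.41,-0.22,-0.25,0.0763],
  [1,0.41,-0.22,-0.25,0.0763],
  [1,0.41,-0.22,-0.25,0.0763],
  [1,0.41,-0.22,-0.25,0.0763],
  [1,0.41,-0.22,-0.25,0.0763],
  [1,0.41,-0.22,-0.25,0.0763],
  [1,0.41,-0.22,-0.25,0.0763],
])

```text
clock: 1.23
eef_pos: [0.4504, -0.4541, 0.419]
ee_rot: [3.141, -0.001, 0.003]
force: [-1.2, -0.2, -1.3]
width: 0.0927
grasp_force: 0.0
```

```bash
python3 -c "
from h import *
plan([0.5,0.06,0.40],0.)"
```

```text
row [0.0643, -0.6424, 0.0236] turn 0.0011
```

>>> arm_command([
  [1,0.06,-0.64,0.02,0],
  [1,0.06,-0.64,0.02,0],
  [1,0.06,-0.64,0.02,0],
  [1,0.06,-0.64,0.02,0],
  [1,0.06,-0.64,0.02,0],
  [1,0.06,-0.64,0.02,0],
  [1,0.06,-0.64,0.02,0],
  [1,0.06,-0.64,0.02,0],
  [1,0.06,-0.64,0.02,0],
  [1,0.06,-0.64,0.02,0],
  [1,0.06,-0.64,0.02,0],
  [1,0.06,-0.64,0.02,0],
  [1,0.06,-0.64,0.02,0],
  [1,0.06,-0.64,0.02,0],
  [1,0.06,-0.64,0.02,0],
])

```text
clock: 2.48
eef_pos: [0.4968, 0.0555, 0.4018]
ee_rot: [3.141, 0.001, -0.0]
force: [-0.0, -1.2, -0.6]
width: 0.0935
grasp_force: 0.0
```

Run:
```python
from h import *
from cell import robot
o=robot.get_obs(); c=robot.camera("wrist"); print(o["eef_pos"],o["ee_rot"],o["dq"].round(3))
c["pos"]=o["eef_pos"];c["rpy"]=o["ee_rot"]; np.savez("w1.npz",**c); cv2.imwrite("pics/w1.png",c["img"])
```

```text
[0.49679665 0.05551627 0.40180209] [ 3.14076351e+00  1.49033002e-03 -1.21301215e-04] [ 0.026 -0.008  0.029  0.002  0.003  0.002  0.007]
```

View pics/w1.png

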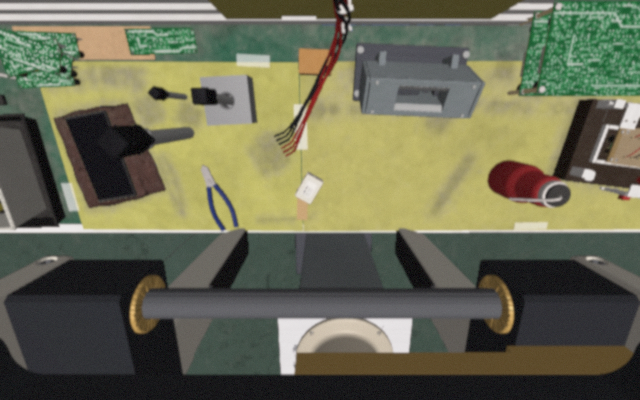

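Run:
```python
from h import *
c=dict(np.load("w1.npz"));P=pts(c,(c["pos"],c["rpy"]));ok=c["depth"]>0;im=c["img"]
print("bench",np.median(P[180:220,240:280,2]))
def sel(u0,u1,v0,v1,f):
    m=np.zeros(ok.shape,bool);m[v0:v1,u0:u1]=1;return m&ok&f(P)
m=sel(190,265,65,130,lambda P:(P[...,2]>.038)&(P[...,2]<.052)); q=P[m]; r=cv2.minAreaRect(q[:,:2].astype(np.float32)); print("holder",len(q),r,np.median(q[:,2]))
m=sel(190,222,84,110,lambda P:P[...,2]>.145); q=P[m]; print("handle top",len(q),cv2.minAreaRect(q[:,:2].astype(np.float32)),np.median(q[:,2]),q[:,:2].mean(0))
m=sel(190,240,84,112,lambda P:P[...,2]>.06); q=P[m]; print("rod all",q.min(0),q.max(0))
m=sel(100,200,115,160,lambda P:P[...,2]>.195); q=P[m]; print("big",len(q),cv2.minAreaRect(q[:,:2].astype(np.float32)),q.mean(0))
# wire
hsv=cv2.cvtColor(im,cv2.COLOR_BGR2HSV)
# unit slanted face: fit plane
m=sel(350,490,40,122,lambda P:(P[...,2]>.05)&(P[...,2]<.13)); q=P[m]
best=None;rng=np.random.default_rng(0)
for _ in range(400):
    a,b,d=q[rng.choice(len(q),3,False)];n=np.cross(b-a,d-a);L=np.linalg.norm(n)
    if L<1e-9: continue
    n/=L; n*=np.sign(n[2])
    if not .7<n[2]<.96: continue
    k=abs((q-a)@n)<.002
    if best is None or k.sum()>best.sum(): best=k
f=q[best];ce=f.mean(0);n=np.linalg.svd(f-ce,full_matrices=False)[2][2];n*=np.sign(n[2])
print("face n",n.round(3),"tilt",np.degrees(np.arccos(n[2])),"yaw of -n",np.degrees(np.arctan2(-n[1],-n[0])),len(f))
# face mask -> hole in it
fm=np.zeros(ok.shape,np.uint8); idx=np.argwhere(m)[best]; fm[idx[:,0],idx[:,1]]=255
cn,h=cv2.findContours(cv2.morphologyEx(fm,cv2.MORPH_CLOSE,np.ones((2,2))),cv2.RETR_CCOMP,cv2.CHAIN_APPROX_NONE)
K=c["camera_matrix"];o=np.array(c["pos"]);Rw=R.from_euler("xyz",c["rpy"]).as_matrix()
eye=Rw@c["mount"][:3,3]+o;Rc=Rw@c["mount"][:3,:3]
def cast(uv,n,d):  # plane n.x=d
    v=np.c_[(uv[:,0]-K[0,2])/K[0,0],-(uv[:,1]-K[1,2])/K[1,1],-np.ones(len(uv))]@Rc.T
    return eye+v*((d-eye@n)/(v@n))[:,None]
for k,hh in zip(cn,h[0]):
    if cv2.contourArea(k)<60: continue
    W=cast(k[:,0].astype(float),n,ce@n)
    y=np.array([n[1],-n[0],0]);y/=-np.linalg.norm(y);x=np.cross(y,n)
    y=y*np.sign(y[1]); x=np.cross(y,n); E=np.c_[W@x,W@y].astype(np.float32); r=cv2.minAreaRect(E)
    print("hole" if hh[3]>=0 else "outer",len(k),k[:,0].min(0),k[:,0].max(0),r, (r[0][0]*x+r[0][1]*y+(ce@n)*n).round(4))
```

```text
bench 0.000613899415964958
holder 1888 ((0.5972875356674194, 0.22129389643669128), (0.08005500584840775, 0.08114411681890488), 2.618420362472534) 0.04600411261426429
handle top 322 ((0.5980937480926514, 0.22196029126644135), (0.02168508619070053, 0.02238389290869236), 1.2811769247055054) 0.15841380108460584 [0.5983042  0.22028125]
rod all [0.58707237 0.2106681  0.06018388] [0.60958687 0.2330318  0.16147754]
big 895 ((0.5404216051101685, 0.3125714063644409), (0.031880225986242294, 0.032478757202625275), 41.245628356933594) [0.54097959 0.30825532 0.21056247]
face n [-0.469  0.018  0.883] tilt 27.97763183077174 yaw of -n -2.2397773208767466 3032
outer 296 [362  78] [485 118] ((0.5726396441459656, -0.0794023722410202), (0.1818704903125763, 0.06113989278674126), 89.93920135498047) [ 0.5967 -0.1028  0.0906]
hole 139 [394  86] [449 111] ((0.5726081132888794, -0.0791260227560997), (0.039858318865299225, 0.08090074360370636), 0.7531993985176086) [ 0.5967 -0.1025  0.0906]
```

```bash
python3 -c "
from h import *
from cell import robot
print(robot.get_obs()['joint_positions'].round(2))
plan([0.5978,0.2212,0.20],np.radians(92-180)); plan([0.5978,0.2212,0.119])"
```

```text
[ 0.02  0.16 -0.29  1.84  0.05  1.15 -1.86]
row [0.126, -0.2089, 0.2521] turn 0.4882
row [0.1261, -0.209, 0.3533] turn 0
```

>>> arm_command([
  [1,0.126,-0.209,0.18,-0.511],
  [1,0.126,-0.209,0.18,-0.511],
  [1,0.126,-0.209,0.18,-0.511],
  [1,0.126,-0.209,0.18,-0.511],
  [1,0.126,-0.209,0.18,-0.511],
  [1,0.126,-0.209,0.18,-0.511],
  [1,0.126,-0.209,0.18,-0.511],
  [1,0.126,-0.209,0.18,-0.511],
  [1,0.126,-0.209,0.18,-0.511],
  [1,0.126,-0.209,0.18,-0.511],
  [1,0.126,-0.209,0.18,-0.511],
  [1,0.126,-0.209,0.18,-0.511],
  [1,0.126,-0.209,0.22,-0.511],
  [1,0.126,-0.209,0.25,-0.511],
  [1,0.126,-0.209,0.25,-0.511],
  [1,0.126,-0.209,0.25,-0.511],
  [1,0.126,-0.209,0.25,-0.511],
])

```text
clock: 3.95
eef_pos: [0.5987, 0.2227, 0.2035]
ee_rot: [3.141, 0.0, 1.603]
force: [0.3, 0.4, 0.4]
width: 0.0925
grasp_force: 0.0
```

Run:
```python
from h import *
from cell import robot
o=robot.get_obs(); print(o["joint_positions"].round(2),o["dq"].round(3)); plan([0.5978,0.2212,0.119],np.radians(92))
c=robot.camera("wrist");P=pts(c,(o["eef_pos"],o["ee_rot"]));m=(c["depth"]>0)&(P[...,2]>.150)&(P[...,2]<.166)&(abs(P[...,0]-.598)<.03)&(abs(P[...,1]-.221)<.03)
q=P[m];print(len(q),cv2.minAreaRect(q[:,:2].astype(np.float32)) if len(q)>5 else 0); cv2.imwrite("pics/w2.png",c["img"])
```

```text
[-0.02  0.58 -0.64  1.79  0.43  0.91 -0.83] [-0.008 -0.015 -0.013 -0.01   0.003 -0.005 -0.002]
row [-0.0019, -0.0012, 0.1057] turn -0.0009
776 ((0.5983375906944275, 0.22373397648334503), (0.021889569237828255, 0.02176896668970585), 1.847190499305725)
```

View pics/w2.png

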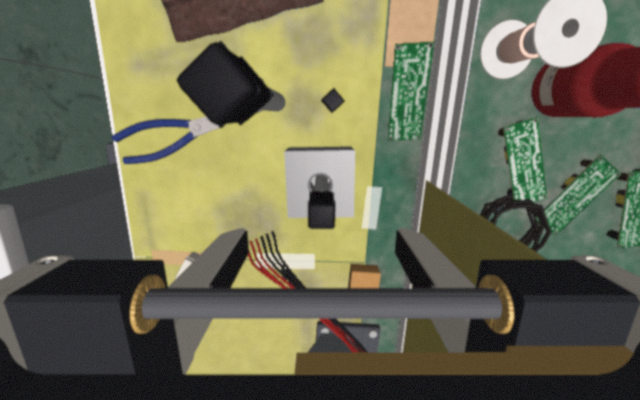

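>>> arm_command([
  [1,-0.001,-0.001,0.04,0],
  [1,-0.001,-0.001,0.075,0],
  [1,-0.001,-0.001,0.1,0],
  [1,-0.001,-0.001,0.105,0],
  [1,-0.001,-0.001,0.105,0],
  [1,-0.001,-0.001,0.105,0],
  [-1,-0.001,-0.001,0.105,0],
  [-1,-0.001,-0.001,0.105,0],
  [-1,-0.001,-0.001,0.105,0],
  [-1,-0.001,-0.001,0.105,0],
  [-1,-0.001,-0.001,0.105,0],
  [-1,-0.001,-0.001,0.105,0],
  [-1,-0.001,-0.001,0.105,0],
  [-1,-0.001,-0.001,0.105,0],
  [-1,-0.001,-0.001,0.105,0],
  [-1,-0.001,-0.001,0.105,0],
])

```text
clock: 5.33
eef_pos: [0.5969, 0.223, 0.1185]
ee_rot: [-3.141, 0.0, 1.605]
force: [-0.6, 0.1, -0.2]
width: 0.0312
grasp_force: 0.0
```

>>> arm_command([
  [-1,0,0,0,0],
  [-1,0,0,0,0],
  [-1,0,0,0,0],
  [-1,0,0,0,0],
  [-1,0,0,-0.01,0],
  [-1,0,0,-0.02,0],
  [-1,0,0,-0.031,0],
  [-1,0,0,-0.031,0],
  [-1,0,0,-0.031,0],
])

```text
clock: 6.08
eef_pos: [0.5974, 0.2232, 0.1444]
ee_rot: [3.14, -0.0, 1.605]
force: [0.9, 0.4, -1.6]
width: 0.0215
grasp_force: 30.0
```

Run:
```python
from h import *
from cell import robot
o=robot.get_obs();print(o["force"].round(2),o["grasp_force"],o["width"],o["eef_pos"].round(4),o["ee_rot"][2])
z=o["eef_pos"][2]+.0188
# TCP targets along the arc, rim contact model, depth 10 mm, grip to tip 0.128
for th in (10,20,29):
    t=np.radians(th); zg=.128*np.cos(t)-.010; s=-.003-zg*np.tan(t)
    plan([.5975,.2222+s,.045+zg-.0188])
```

```text
[ 0.87  0.39 -1.61] 29.9941223859787 0.021531921822988707 [0.5974 0.2232 0.1444] 1.6052984178981193
row [-0.0305, -0.0009, 0.0027] turn 0
row [-0.0551, -0.0018, 0.0099] turn 0
row [-0.0756, -0.0025, 0.0203] turn 0
```

>>> arm_command([
  [-1,-0.01,0,0.0,0],
  [-1,-0.02,-0.001,0.001,0],
  [-1,-0.03,-0.001,0.003,0],
  [-1,-0.038,-0.001,0.005,0],
  [-1,-0.047,-0.002,0.007,0],
  [-1,-0.055,-0.002,0.01,0],
  [-1,-0.062,-0.002,0.013,0],
  [-1,-0.069,-0.002,0.017,0],
  [-1,-0.076,-0.0025,0.0205,0],
  [-1,-0.076,-0.0025,0.0205,0],
  [-1,-0.076,-0.0025,0.0205,0],
])

```text
clock: 7.0
eef_pos: [0.5968, 0.1608, 0.1264]
ee_rot: [-3.14, 0.002, 1.605]
force: [1.5, 0.5, -0.9]
width: 0.0216
grasp_force: 30.0
```

Run:
```python
from h import *
from cell import robot
o=robot.get_obs();print(o["force"].round(2),o["grasp_force"],o["eef_pos"].round(4),o["ft_torque"].round(3))
c=robot.camera("scene");cv2.imwrite("pics/s3.png",cv2.resize(c["img"][130:290,190:350],None,fx=3.7,fy=3.7,interpolation=cv2.INTER_CUBIC))
```

```text
[ 1.5   0.52 -0.88] 29.994760751724243 [0.5968 0.1608 0.1264] [ 0.135 -0.511 -0.077]
```

View pics/s3.png

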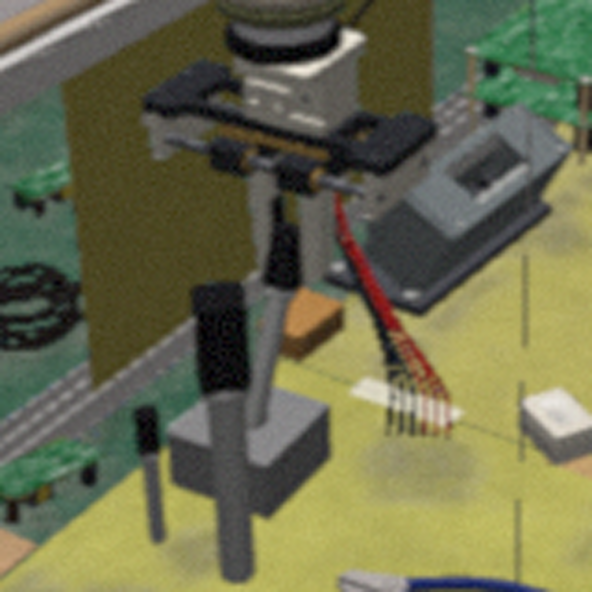

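>>> arm_command([
  [-1,-0.01,-0.002,-0.02,0],
  [-1,-0.025,-0.002,-0.05,0],
  [-1,-0.04,-0.002,-0.08,0],
  [-1,-0.06,-0.02,-0.11,0],
  [-1,-0.09,-0.04,-0.14,0.04],
  [-1,-0.12,-0.06,-0.167,0.08],
  [-1,-0.15,-0.08,-0.167,0.12],
  [-1,-0.18,-0.1,-0.167,0.16],
  [-1,-0.21,-0.12,-0.167,0.2],
  [-1,-0.24,-0.132,-0.167,0.24],
  [-1,-0.27,-0.132,-0.167,0.28],
  [-1,-0.3,-0.132,-0.167,0.32],
  [-1,-0.322,-0.132,-0.167,0.36],
  [-1,-0.322,-0.132,-0.167,0.4],
  [-1,-0.322,-0.132,-0.167,0.44],
  [-1,-0.322,-0.132,-0.167,0.48],
  [-1,-0.322,-0.132,-0.167,0.523],
  [-1,-0.322,-0.132,-0.167,0.523],
  [-1,-0.322,-0.132,-0.167,0.523],
])

```text
clock: 8.63
eef_pos: [0.4994, -0.0988, 0.2602]
ee_rot: [3.141, 0.002, -0.035]
force: [1.0, 0.2, -0.9]
width: 0.0217
grasp_force: 30.0
```

Run:
```python
from h import *
from cell import robot
o=robot.get_obs();print(o["force"].round(2),o["grasp_force"],o["eef_pos"].round(4),o["ee_rot"].round(4),o["ft_torque"].round(3))
c=robot.camera("wrist");cv2.imwrite("pics/w4.png",c["img"])
P=pts(c,(np.zeros(3),np.zeros(3)))  # tool axes
m=(c["depth"]>0)&(abs(P[...,1])<.03)&(P[...,0]>-.02)&(P[...,0]<.12)&(P[...,2]>-.02)&(P[...,2]<.13)
q=P[m];print(len(q))
for a in np.arange(-.02,.13,.01):
    k=q[(q[:,2]>a)&(q[:,2]<a+.01)]
    if len(k)>3: print(round(a+.005,3),len(k),k.min(0).round(4),k.max(0).round(4))
np.savez("w4.npz",P=P,m=m)
```

```text
[ 0.96  0.21 -0.87] 29.992947578430176 [ 0.4994 -0.0988  0.2602] [ 3.1412e+00  2.3000e-03 -3.4900e-02] [0.019 0.05  0.058]
2792
-0.015 857 [ 0.0067 -0.0257 -0.02  ] [ 0.026   0.0251 -0.01  ]
-0.005 443 [ 0.0072 -0.0246 -0.01  ] [ 0.0297  0.0226 -0.0001]
0.005 157 [ 0.0243 -0.01    0.    ] [0.0317 0.0085 0.01  ]
0.015 240 [ 0.0255 -0.0082  0.01  ] [0.0372 0.0073 0.0199]
0.025 225 [ 0.0286 -0.0084  0.02  ] [0.0415 0.0076 0.03  ]
0.035 188 [ 0.0349 -0.0082  0.0301] [0.0463 0.0072 0.04  ]
0.045 168 [ 0.0386 -0.0084  0.04  ] [0.0509 0.0075 0.05  ]
0.055 152 [ 0.0423 -0.008   0.0501] [0.0553 0.0076 0.0599]
0.065 138 [ 0.0485 -0.0083  0.06  ] [0.0606 0.0073 0.0699]
0.075 121 [ 0.0533 -0.0077  0.07  ] [0.0649 0.0075 0.08  ]
0.085 99 [ 0.0566 -0.0079  0.08  ] [0.0687 0.0076 0.0899]
0.095 4 [ 0.0627 -0.008   0.09  ] [0.0686 0.007  0.0917]
```

View pics/w4.png

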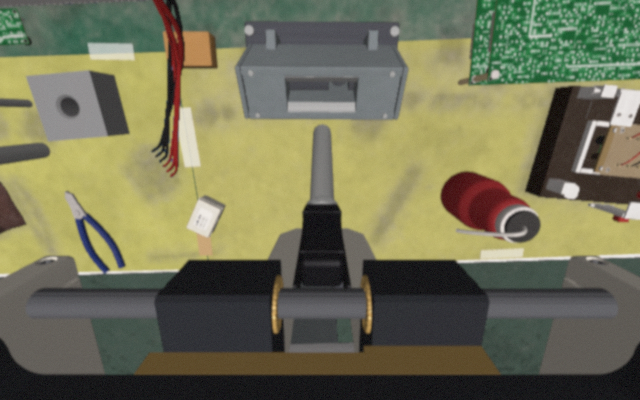

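```bash
cat > rel.py <<'E'
from h import *
from cell import robot
o=robot.get_obs();c=robot.camera("wrist");P=pts(c,(np.zeros(3),np.zeros(3)));ok=c["depth"]>0
m=ok&(abs(P[...,1])<.0025)&(P[...,0]>.02)&(P[...,0]<.11)&(P[...,2]>.012)&(P[...,2]<.12)
q=P[m]; a,b=np.polyfit(q[:,2],q[:,0],1); k=abs(q[:,0]-a*q[:,2]-b)<.002; a,b=np.polyfit(q[k,2],q[k,0],1)
th=np.arctan(a); ze=np.percentile(q[k,2],99.5); yc=P[ok&(abs(P[...,1])<.02)&(P[...,2]>.03)&(P[...,2]<ze)&(P[...,0]>.02)&(P[...,0]<.1)][:,1]
tip=np.array([a*ze+b-.008*np.cos(th),(yc.min()+yc.max())/2,ze+.008*np.sin(th)])
print("theta",np.degrees(th),"ridge end z",ze,"tip(tool)",tip.round(4),"axis x at pads",a*-.0188+b-.008/np.cos(th))
Rt=R.from_euler("xyz",o["ee_rot"]).as_matrix()
PW=P@Rt.T+o["eef_pos"]
f0=ok&(PW[...,2]>.05)&(PW[...,2]<.125)&(PW[...,0]>.55)&(PW[...,0]<.72)&(abs(PW[...,1]+.1)<.13)
Q=P[f0]; rng=np.random.default_rng(0);best=None
for _ in range(400):
    A,B,D=Q[rng.choice(len(Q),3,False)];n=np.cross(B-A,D-A);L=np.linalg.norm(n)
    if L<1e-9: continue
    n/=L;n*=-np.sign(n[2])
    if not -.93<n[2]<-.82: continue
    kk=abs((Q-A)@n)<.002
    if best is None or kk.sum()>best.sum(): best=kk
F=Q[best];ce=F.mean(0);n=np.linalg.svd(F-ce,full_matrices=False)[2][2];n*=-np.sign(n[2])
fm=np.zeros(ok.shape,np.uint8);i=np.argwhere(f0)[best];fm[i[:,0],i[:,1]]=255
cn,h=cv2.findContours(fm,cv2.RETR_CCOMP,cv2.CHAIN_APPROX_NONE)
K=c["camera_matrix"];M=c["mount"]
for k,hh in zip(cn,h[0]):
    if hh[3]<0 or cv2.contourArea(k)<200: continue
    uv=k[:,0].astype(float);v=np.c_[(uv[:,0]-K[0,2])/K[0,0],-(uv[:,1]-K[1,2])/K[1,1],-np.ones(len(uv))]@M[:3,:3].T
    W=M[:3,3]+v*(((ce-M[:3,3])@n)/(v@n))[:,None]
    y=np.cross(n,[0,1,0]);y=np.cross([0,0,1.],n);y/=np.linalg.norm(y);x=np.cross(y,n)
    r=cv2.minAreaRect(np.c_[W@x,W@y].astype(np.float32)); mo=r[0][0]*x+r[0][1]*y+(ce@n)*n
    print("n",n.round(3),"rect",np.round(r[1],4),round(r[2],2),"yaw err of unit in tool deg",round(np.degrees(np.arctan2(-n[1],-n[0])),2))
    print("mouth(tool)",mo.round(4),"world",(Rt@mo+o["eef_pos"]).round(4),"mouth-tip",(mo-tip).round(4))
# slot interior depth along n by y
d=np.array([.469,0,.883])
s=P-mo; dep=-(s@n); yy=s@y; ii=ok&(dep>.03)&(dep<.075)&(abs(yy)<.04)&(abs(s@x)<.014)
print("deep pts",ii.sum(),"floor-ish y,depth:",[ (round(t,3),round(float(np.median(dep[ii&(abs(yy-t)<.003)])),4)) for t in np.arange(-.036,.04,.006) if (ii&(abs(yy-t)<.003)).sum()>2])
E
python3 rel.py
```

```text
theta 25.411189216911268 ridge end z 0.08834677677332631 tip(tool) [ 0.0613 -0.0004  0.0918] axis x at pads 0.008780390591540201
n [-0.471 -0.002 -0.882] rect [0.0388 0.0805] 0.33 yaw err of unit in tool deg 0.29
mouth(tool) [ 0.0987 -0.0007  0.1686] world [ 0.598  -0.1013  0.0915] mouth-tip [ 0.0374 -0.0003  0.0768]
deep pts 799 floor-ish y,depth: [(np.float64(-0.036), 0.0398), (np.float64(-0.03), 0.0456), (np.float64(-0.024), 0.0454), (np.float64(-0.018), 0.0467), (np.float64(-0.012), 0.0471), (np.float64(-0.006), 0.0396), (np.float64(-0.0), 0.0396), (np.float64(0.006), 0.0396), (np.float64(0.012), 0.0396), (np.float64(0.018), 0.0399), (np.float64(0.024), 0.0396), (np.float64(0.03), 0.0396), (np.float64(0.036), 0.0395)]
```

>>> arm_command([
  [-1,0.011,0,0.023,0],
  [-1,0.021,0,0.046,0],
  [-1,0.032,0,0.07,0],
  [-1,0.039,0,0.084,0],
  [-1,0.042,0,0.0913,0],
  [-1,0.042,0,0.0913,0],
  [-1,0.043,0,0.0929,0],
  [-1,0.0436,0,0.0943,0],
  [-1,0.0444,0,0.0957,0],
  [-1,0.0451,0,0.097,0],
  [-1,0.0458,0,0.0984,0],
  [-1,0.0466,0,0.0998,0],
  [-1,0.0473,0,0.1012,0],
  [-1,0.0481,0,0.1026,0],
  [-1,0.0488,0,0.1039,0],
  [-1,0.0495,0,0.1053,0],
  [-1,0.0503,0,0.1067,0],
  [-1,0.051,0,0.1078,0],
  [-1,0.051,0,0.1078,0],
])

```text
clock: 10.32
eef_pos: [0.5413, -0.1004, 0.1741]
ee_rot: [-3.142, 0.0, -0.038]
force: [-0.3, 0.1, -1.5]
width: 0.0218
grasp_force: 30.0
```

Run:
```python
from cell import robot
o=robot.get_obs();print(o["force"].round(2),o["ft_torque"].round(3),o["eef_pos"].round(4),o["dq"].round(3))
```

```text
[-0.26  0.07 -1.54] [-0.026  0.077 -0.047] [ 0.5413 -0.1004  0.1741] [ 0.    -0.002 -0.001  0.002 -0.002  0.005  0.002]
```

>>> arm_command([
  [-1,0.0007,0,0.0014,0],
  [-1,0.0015,0,0.0028,0],
  [-1,0.0022,0,0.0041,0],
  [-1,0.0029,0,0.0055,0],
  [-1,0.0037,0,0.0069,0],
  [-1,0.0044,0,0.0083,0],
  [-1,0.0052,0,0.0097,0],
  [-1,0.0059,0,0.011,0],
  [-1,0.0066,0,0.0124,0],
  [-1,0.0074,0,0.0138,0],
  [-1,0.0081,0,0.0152,0],
  [-1,0.0088,0,0.0166,0],
  [-1,0.0096,0,0.0179,0],
  [-1,0.0103,0,0.0193,0],
  [-1,0.011,0,0.0207,0],
  [-1,0.0118,0,0.0221,0],
  [-1,0.0125,0,0.0235,0],
  [-1,0.0132,0,0.0248,0],
  [-1,0.0132,0,0.0248,0],
  [-1,0.0132,0,0.0248,0],
])

```text
clock: 11.98
eef_pos: [0.5517, -0.1008, 0.1544]
ee_rot: [-3.142, 0.0, -0.038]
force: [-0.4, -0.3, -2.1]
width: 0.0219
grasp_force: 30.0
```

>>> arm_command([
  [-1,0.0007,0,0.0013,0],
  [-1,0.0013,0,0.0025,0],
  [-1,0.002,0,0.0037,0],
  [-1,0.0026,0,0.0049,0],
  [-1,0.0032,0,0.0061,0],
  [-1,0.0032,0,0.0061,0],
])

```text
clock: 12.48
eef_pos: [0.5543, -0.1009, 0.1496]
ee_rot: [3.142, 0.0, -0.038]
force: [0.2, 0.0, -0.7]
width: 0.0217
grasp_force: 30.0
```

>>> arm_command([
  [-1,0.0004,0,0.0007,0],
  [-1,0.0007,0,0.0013,0],
  [-1,0.0007,0,0.0013,0],
])

```text
clock: 12.73
eef_pos: [0.5544, -0.1009, 0.1494]
ee_rot: [3.141, 0.001, -0.038]
force: [-5.6, 0.6, 10.9]
width: 0.022
grasp_force: 30.0
```

>>> arm_command([
  [-1,-0.0005,0,-0.0009,0],
  [-1,-0.0005,0.0015,-0.0009,0],
  [-1,-0.0005,0.003,-0.0009,0],
  [-1,-0.0005,0.0045,-0.0009,0],
  [-1,-0.0005,0.006,-0.0009,0],
  [-1,-0.0005,0.0075,-0.0009,0],
  [-1,-0.0005,0.009,-0.0009,0],
  [-1,-0.0005,0.0105,-0.0009,0],
  [-1,-0.0005,0.012,-0.0009,0],
  [-1,-0.0005,0.012,-0.0009,0],
])

```text
clock: 13.57
eef_pos: [0.5539, -0.1098, 0.1494]
ee_rot: [-3.141, 0.001, -0.037]
force: [-2.4, 4.4, 4.6]
width: 0.0219
grasp_force: 30.0
```

>>> arm_command([
  [-1,-0.0001,0.0015,-0.0002,0],
  [-1,-0.0001,0.003,-0.0002,0],
  [-1,-0.0001,0.0045,-0.0002,0],
  [-1,-0.0001,0.006,-0.0002,0],
  [-1,-0.0001,0.0075,-0.0002,0],
  [-1,-0.0001,0.009,-0.0002,0],
  [-1,-0.0001,0.009,-0.0002,0],
])

```text
clock: 14.15
eef_pos: [0.5538, -0.1185, 0.1493]
ee_rot: [3.141, -0.0, -0.038]
force: [-1.2, -0.6, -0.9]
width: 0.0219
grasp_force: 30.0
```

>>> arm_command([
  [-1,0,0.0015,0,0],
  [-1,0,0.003,0,0],
  [-1,0,0.004,0,0],
  [-1,0.0006,0.004,0.0011,0],
  [-1,0.0012,0.004,0.0022,0],
  [-1,0.0018,0.004,0.0033,0],
  [-1,0.0018,0.004,0.0033,0],
])

```text
clock: 14.73
eef_pos: [0.5551, -0.1209, 0.1466]
ee_rot: [-3.142, 0.0, -0.037]
force: [0.4, -0.5, -2.4]
width: 0.0215
grasp_force: 30.0
```

>>> arm_command([
  [-1,0.0006,0,0.0011,0],
  [-1,0.0012,0,0.0022,0],
  [-1,0.0018,0,0.0033,0],
  [-1,0.0024,0,0.0044,0],
  [-1,0.0029,0,0.0055,0],
  [-1,0.0035,0,0.0066,0],
  [-1,0.0041,0,0.0077,0],
  [-1,0.0041,0,0.0077,0],
])

```text
clock: 15.4
eef_pos: [0.5583, -0.1211, 0.1407]
ee_rot: [3.141, 0.0, -0.038]
force: [-1.9, 1.0, 3.2]
width: 0.0218
grasp_force: 30.0
```

>>> arm_command([
  [-1,0.0006,0,0.0011,0],
  [-1,0.0012,0,0.0022,0],
  [-1,0.0018,0,0.0033,0],
  [-1,0.0024,0,0.0044,0],
  [-1,0.0029,0,0.0055,0],
  [-1,0.0035,0,0.0066,0],
  [-1,0.0041,0,0.0077,0],
  [-1,0.0047,0,0.0088,0],
  [-1,0.0047,0,0.0088,0],
])

```text
clock: 16.15
eef_pos: [0.562, -0.1213, 0.1338]
ee_rot: [3.141, 0.0, -0.038]
force: [-4.3, 1.9, 7.6]
width: 0.0217
grasp_force: 30.0
```

>>> arm_command([
  [-1,0.0005,0,0.0009,0],
  [-1,0.0009,0,0.0017,0],
  [-1,0.0013,0,0.0025,0],
  [-1,0.0016,0,0.003,0],
  [-1,0.0016,0,0.003,0],
])

```text
clock: 16.57
eef_pos: [0.5631, -0.1213, 0.1317]
ee_rot: [3.141, 0.0, -0.038]
force: [-5.2, 1.1, 10.1]
width: 0.0219
grasp_force: 30.0
```

>>> arm_command([
  [-1,0.0002,0,0.0004,0],
  [-1,0.0004,0,0.0007,0],
  [-1,0.0004,0,0.0007,0],
])

```text
clock: 16.82
eef_pos: [0.5632, -0.1213, 0.1315]
ee_rot: [3.141, 0.001, -0.038]
force: [-7.5, 0.9, 15.7]
width: 0.0217
grasp_force: 30.0
```

>>> arm_command([
  [-1,0.0001,0,0.0001,0],
  [-1,0.0001,0,0.0001,0],
  [-1,0.0001,0,0.0001,0],
  [-1,0.0001,0,0.0001,0],
  [-1,0.0001,0,0.0001,0],
  [-1,0.0001,0,0.0001,0],
  [-1,0.0001,0,0.0001,0],
  [-1,0.0001,0,0.0001,0],
  [-1,0.0001,0,0.0001,0],
  [-1,0.0001,0,0.0001,0],
  [-1,0.0001,0,0.0001,0],
  [-1,0.0001,0,0.0001,0],
  [-1,0.0001,0,0.0001,0],
  [-1,0.0001,0,0.0001,0],
  [-1,0.0001,0,0.0001,0],
  [-1,0.0001,0,0.0001,0],
  [-1,0.0001,0,0.0001,0],
  [-1,0.0001,0,0.0001,0],
  [-1,0.0001,0,0.0001,0],
])

```text
clock: 18.4
eef_pos: [0.5632, -0.1214, 0.1315]
ee_rot: [3.141, 0.001, -0.038]
force: [-7.3, -0.1, 15.8]
width: 0.0216
grasp_force: 30.0
```

>>> arm_command([
  [-1,-0.0009,0,-0.0017,0],
  [-1,-0.002,0,-0.0037,0],
  [-1,-0.003,0,-0.0058,0],
  [-1,-0.004,0,-0.0076,0],
  [-1,-0.005,0,-0.0095,0],
  [-1,-0.006,0,-0.0113,0],
  [-1,-0.007,0,-0.0132,0],
  [-1,-0.0085,0,-0.016,0],
  [-1,-0.01,0,-0.0188,0],
  [-1,-0.0117,0,-0.022,0],
  [-1,-0.0141,0,-0.0265,0],
  [-1,-0.017,0,-0.032,0],
  [-1,-0.02,0,-0.0376,0],
  [-1,-0.0234,0,-0.044,0],
  [-1,-0.027,0,-0.0508,0],
  [-1,-0.031,0,-0.0583,0],
  [-1,-0.036,0,-0.0677,0],
  [-1,-0.043,0,-0.081,0],
  [-1,-0.05,0,-0.094,0],
  [-1,-0.05,0,-0.094,0],
])

```text
clock: 20.07
eef_pos: [0.5235, -0.12, 0.2082]
ee_rot: [3.141, -0.002, -0.038]
force: [-1.0, 0.0, -1.7]
width: 0.0219
grasp_force: 30.0
```

>>> arm_command([
  [-1,0,0,-0.04,0],
  [-1,0,-0.03,-0.065,-0.03],
  [-1,0,-0.06,-0.065,-0.06],
  [-1,0,-0.09,-0.065,-0.1],
  [-1,0,-0.12,-0.065,-0.14],
  [-1,0.01,-0.15,-0.065,-0.18],
  [-1,0.02,-0.18,-0.065,-0.22],
  [-1,0.03,-0.21,-0.065,-0.26],
  [-1,0.04,-0.24,-0.065,-0.3],
  [-1,0.05,-0.27,-0.065,-0.34],
  [-1,0.06,-0.3,-0.065,-0.38],
  [-1,0.07,-0.33,-0.065,-0.42],
  [-1,0.0816,-0.3546,-0.065,-0.46],
  [-1,0.0816,-0.3546,-0.065,-0.5],
  [-1,0.0816,-0.3546,-0.065,-0.523],
  [-1,0.0816,-0.3546,-0.065,-0.523],
  [-1,0.0816,-0.3546,-0.065,-0.523],
  [-1,0.0816,-0.3546,-0.065,-0.523],
])

```text
clock: 21.57
eef_pos: [0.5997, 0.1607, 0.2578]
ee_rot: [-3.142, 0.0, 1.602]
force: [-0.3, -0.1, -1.2]
width: 0.0218
grasp_force: 30.0
```

```bash
cat > rel2.py <<'E'
from h import *
from cell import robot
o=robot.get_obs();c=robot.camera("wrist");pose=(o["eef_pos"],o["ee_rot"]);P=pts(c,(np.zeros(3),np.zeros(3)));W=pts(c,pose);ok=c["depth"]>0
m=ok&(abs(P[...,1])<.0025)&(P[...,0]>.02)&(P[...,0]<.11)&(P[...,2]>.012)&(P[...,2]<.11)
q=P[m]; a,b=np.polyfit(q[:,2],q[:,0],1)
for _ in range(3): k=abs(q[:,0]-a*q[:,2]-b)<.0015; a,b=np.polyfit(q[k,2],q[k,0],1)
th=np.arctan(a); ze=np.percentile(q[k,2],99.5)
tip=np.array([a*ze+b-.008*np.cos(th),0,ze+.008*np.sin(th)])
Rt=R.from_euler("xyz",o["ee_rot"]).as_matrix()
print(o["eef_pos"].round(4),o["ee_rot"].round(4));print("theta",np.degrees(th),"tip(tool)",tip.round(4),"axis x at pads",a*-.0188+b-.008/np.cos(th))
h=W[ok&(abs(W[...,2]-.045)<.006)&(abs(W[...,0]-.598)<.06)&(abs(W[...,1]-.222)<.06)]
r=cv2.minAreaRect(h[:,:2].astype(np.float32));print("holder",len(h),r,np.median(h[:,2]))
g=ok&(W[...,2]<.035)&(W[...,2]>.0)&(abs(W[...,0]-r[0][0])<.016)&(abs(W[...,1]-r[0][1])<.016); print("hole pts",g.sum())
mo=np.array([r[0][0],r[0][1],.045]); print("mouth-tip (tool)",(Rt.T@(mo-o["eef_pos"])-tip).round(4)); cv2.imwrite("pics/w5.png",c["img"])
E
python3 rel2.py
```

```text
[0.5997 0.1607 0.2578] [-3.1415e+00  2.0000e-04  1.6019e+00]
theta 25.500615508496892 tip(tool) [0.0624 0.     0.0915] axis x at pads 0.009762486947810213
holder 3216 ((0.5965213179588318, 0.2220589816570282), (0.08016923815011978, 0.08000817894935608), 2.8152849674224854) 0.046051314571697935
hole pts 97
mouth-tip (tool) [-0.0009 -0.0013  0.1213]
```

View pics/w5.png

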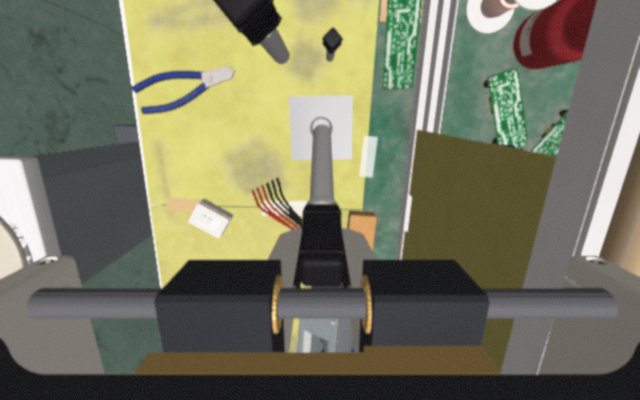

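>>> arm_command([
  [-1,0.0005,-0.001,0.03,0],
  [-1,0.001,-0.0013,0.07,0],
  [-1,0.0015,-0.0013,0.11,0],
  [-1,0.002,-0.0013,0.135,0],
  [-1,0.002,-0.0013,0.145,0],
  [-1,0.002,-0.0013,0.145,0],
  [-1,0.002,-0.0013,0.147,0],
  [-1,0.002,-0.0013,0.149,0],
  [-1,0.002,-0.0013,0.151,0],
  [-1,0.002,-0.0013,0.153,0],
  [-1,0.002,-0.0013,0.155,0],
  [-1,0.002,-0.0013,0.157,0],
  [-1,0.002,-0.0013,0.159,0],
  [-1,0.002,-0.0013,0.161,0],
  [-1,0.002,-0.0013,0.163,0],
  [-1,0.002,-0.0013,0.164,0],
  [-1,0.002,-0.0013,0.164,0],
])

```text
clock: 23.03
eef_pos: [0.5985, 0.1627, 0.1263]
ee_rot: [-3.141, 0.0, 1.605]
force: [0.9, -0.4, -1.7]
width: 0.0218
grasp_force: 30.0
```

Inserted without contact; now stand the rod upright against the rim.

>>> arm_command([
  [-1,0.006,0,-0.0024,0],
  [-1,0.0125,0,-0.005,0],
  [-1,0.0188,0,-0.0073,0],
  [-1,0.026,0,-0.0095,0],
  [-1,0.033,0,-0.0115,0],
  [-1,0.04,0,-0.0131,0],
  [-1,0.0465,0,-0.0145,0],
  [-1,0.053,0,-0.0156,0],
  [-1,0.0593,0,-0.0165,0],
  [-1,0.0655,0,-0.017,0],
  [-1,0.072,0,-0.0175,0],
  [-1,0.08,0,-0.0178,0],
  [-1,0.08,0,-0.0178,0],
  [-1,0.08,0,-0.0178,0],
])

```text
clock: 24.2
eef_pos: [0.5963, 0.2283, 0.1408]
ee_rot: [3.141, -0.002, 1.607]
force: [-0.2, -0.5, -1.0]
width: 0.0219
grasp_force: 30.0
```

```bash
cat > up.py <<'E'
from h import *
from cell import robot
o=robot.get_obs();c=robot.camera("wrist");P=pts(c,(np.zeros(3),np.zeros(3)));ok=c["depth"]>0
print(o["force"].round(2),o["ft_torque"].round(3),o["eef_pos"].round(4),o["grasp_force"],o["width"])
m=ok&(abs(P[...,1])<.003)&(abs(P[...,0])<.05)&(P[...,2]>.012)&(P[...,2]<.11)
q=P[m]
for a in np.arange(.01,.11,.01):
    k=q[(q[:,2]>a)&(q[:,2]<a+.01)]
    if len(k): print(round(a+.005,3),len(k),k[:,0].min().round(4),np.median(k[:,0]).round(4),k[:,0].max().round(4))
E
python3 up.py
```

```text
[-0.18 -0.48 -0.97] [-0.152 -0.115  0.084] [0.5963 0.2283 0.1408] 29.99970942735672 0.021947275696112118
0.015 24 0.0055 0.0059 0.0066
0.025 41 0.005 0.0059 0.0065
0.035 34 0.0051 0.0059 0.0065
0.045 28 0.0052 0.0058 0.0065
0.055 25 0.0051 0.0057 0.0064
0.065 21 0.0049 0.0055 0.006
0.075 23 0.0048 0.0056 0.0061
0.085 22 0.0049 0.0053 0.0062
0.095 220 0.0047 0.0196 0.0335
0.105 13 0.0332 0.0333 0.0335
```

>>> arm_command([
  [-1,-0.002,0.0005,0,0],
  [-1,-0.0044,0.001,0,0],
  [-1,-0.0044,0.001,0.002,0],
  [-1,-0.0044,0.001,0.005,0],
  [-1,-0.0044,0.001,0.008,0],
  [-1,-0.0044,0.001,0.011,0],
  [-1,-0.0044,0.001,0.014,0],
  [-1,-0.0044,0.001,0.017,0],
  [-1,-0.0044,0.001,0.02,0],
  [-1,-0.0044,0.001,0.023,0],
  [-1,-0.0044,0.001,0.026,0],
  [-1,-0.0044,0.001,0.028,0],
  [-1,-0.0044,0.001,0.028,0],
])

```text
clock: 25.33
eef_pos: [0.5972, 0.2231, 0.118]
ee_rot: [-3.141, 0.0, 1.606]
force: [0.3, -0.6, -1.7]
width: 0.022
grasp_force: 30.0
```

>>> arm_command([
  [-1,0,0,0.001,0],
  [-1,0,0,0.002,0],
  [-1,0,0,0.0025,0],
  [-1,0,0,0.0025,0],
])

```text
clock: 25.67
eef_pos: [0.5974, 0.2234, 0.1173]
ee_rot: [3.141, 0.0, 1.605]
force: [-2.0, -1.8, 5.6]
width: 0.022
grasp_force: 30.0
```

>>> arm_command([
  [-1,0,0,-0.0005,0],
  [-0.4,0,0,-0.0005,0],
  [-0.4,0,0,-0.0005,0],
  [-0.4,0,0,-0.0005,0],
  [0.2,0,0,-0.0005,0],
  [0.2,0,0,-0.0005,0],
  [0.2,0,0,-0.0005,0],
  [0.2,0,0,-0.0005,0],
  [0.2,0,0,-0.0005,0],
  [0.2,0,0,-0.0005,0],
  [0.2,0,0,-0.0005,0],
  [0.2,0,0,-0.0005,0],
])

```text
clock: 26.67
eef_pos: [0.5973, 0.2232, 0.1168]
ee_rot: [-3.142, 0.0, 1.605]
force: [-0.0, 0.4, 0.1]
width: 0.0557
grasp_force: 0.0
```

Released. Raise slowly and check.

>>> arm_command([
  [0.2,0,0,-0.01,0],
  [0.2,0,0,-0.025,0],
  [0.2,0,0,-0.045,0],
  [0.2,0,0,-0.07,0],
  [0.2,0,0,-0.1,0],
  [0.2,0,0,-0.13,0],
  [0.2,0,0,-0.16,0],
  [0.2,0,0,-0.18,0],
  [0.2,0,0,-0.18,0],
  [0.2,0,0,-0.18,0],
])

```text
clock: 27.5
eef_pos: [0.5976, 0.2235, 0.2626]
ee_rot: [3.139, -0.001, 1.605]
force: [-0.5, -0.8, 0.5]
width: 0.0557
grasp_force: 0.0
```

Run:
```python
from h import *
from cell import robot
o=robot.get_obs();c=robot.camera("wrist");W=pts(c,(o["eef_pos"],o["ee_rot"]));ok=c["depth"]>0
near=ok&(abs(W[...,0]-.598)<.03)&(abs(W[...,1]-.222)<.03)
q=W[near&(W[...,2]>.15)&(W[...,2]<.2)];print("handle top",len(q),cv2.minAreaRect(q[:,:2].astype(np.float32)),np.median(q[:,2]),"z spread",np.percentile(q[:,2],[5,95]))
n=np.linalg.svd(q[abs(q[:,2]-np.median(q[:,2]))<.004]-q[abs(q[:,2]-np.median(q[:,2]))<.004].mean(0),full_matrices=False)[2][2];print("top tilt deg",np.degrees(np.arccos(abs(n[2]))))
for z in (.06,.09,.12,.14):
    k=W[near&(abs(W[...,2]-z)<.008)]; print(z,len(k),k[:,:2].min(0).round(4) if len(k) else "",k[:,:2].max(0).round(4) if len(k) else "")
a=robot.camera("scene")["img"];np.save("a.npy",a);b=np.load("scene0.npz")["img"]
cv2.imwrite("pics/end.png",np.hstack([cv2.resize(i[120:280,205:425],None,fx=1.8,fy=2.5) for i in (b,a)]))
```

```text
handle top 517 ((0.5969982743263245, 0.22179655730724335), (0.022462159395217896, 0.02186267264187336), 2.4662065505981445) 0.15867620597149248 z spread [0.15179915 0.16000675]
top tilt deg 2.1272753963847753
0.06 28 [0.5892 0.2215] [0.605  0.2293]
0.09 24 [0.5908 0.2258] [0.6032 0.2293]
0.12 48 [0.5858 0.2291] [0.6078 0.2328]
0.14 73 [0.5862 0.2298] [0.6075 0.2325]
```

View pics/end.png

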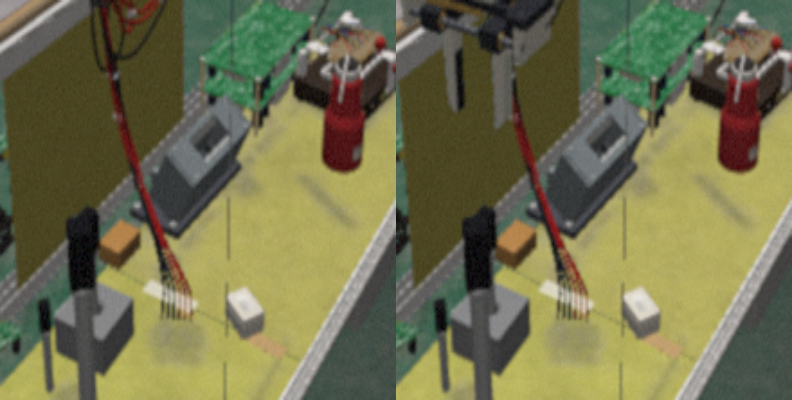

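The before and after views match. The rod is back in the holder with its top at z = 0.1587, as at the start and upright, and the white box, brown box and bottle have not moved.

```bash
python3 -c "
from cell import robot
print(robot.close_job())"
```

```text
the job is handed in; nothing more can be done
None
```

The job is handed in: I found the hole by feel, held the plunger at its stop for about 1.6 s at about 19 N, let it spring back, and stood the rod upright in its holder with the bystanders unmoved, at 27.5 s of the 64 s allowed; one floor touch reached about 13 N, above the 4 N guide but well under the 60 N limit.

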